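# Seat a lid blank on the router table's pivot pin

## Task

The router is switched off and its cutter stands up through the router plate. Wind the lift crank clockwise (seen from above) until the cutter is completely below the plate, then take the round wooden lid by its knob, slide it over the pivot pin until the blind hole under its middle drops on, and press it down flat on the plate with a firm push of about a kilo. Finish while you are still gripping the knob and pressing the lid down like this, ready for routing, and leave the other things on the bench where they are.

Things in the scene. Friction and masses are not known exactly. Their poses are not given: they have to be found in the camera images.
- router_top: Router table top fixed on the bench: a plywood panel 300 x 460 x 20 mm with an aluminium router plate (229 x 306 mm) let in flush. Origin at the centre of the panel's underside (on the bench), z up; its working face is 20 mm above the origin. Its x axis runs along the 300 mm side, its y axis along the 460 mm side; cutter, pivot pin and crank lie in one line along y: pin at y = -106 mm, cutter at -36 mm, crank axis at +75 mm, all at x = 0.
- pin_tip (a point): Top centre of the pivot pin, a fixed upright steel pin 8 mm in diameter that stands 8 mm out of the router plate, its upper 2.5 mm coned down to a 5 mm tip. The lid hides it once it is over it.
- cutter_tip (a point): Top centre of the router cutter, a steel straight cutter 12 mm in diameter in a 33 mm hole of the plate, 70 mm from the pin (so it would be under the lid). It stands 6.5 to 11 mm out of the plate at the start and moves only up and down, driven by the crank.
- crank (a joint): Angle of the lift crank in rad, growing clockwise seen from above; it turns about a vertical axis. The cutter sinks 5 mm per full turn: it stands 11 mm proud at 0, is level with the plate at 13.8 rad, and the lift has its lower stop at 20 rad (4.9 mm below the plate); it starts between 0 and 5.6 rad. It turns easily (about 1 to 2 N at the grip) and stays where it is left.
- crank_axis (a point): Point on the crank's axis of rotation at the height of the middle of its grip, 58 mm above the router plate.
- crank_grip (a point): Middle of the crank's grip: an upright black cylinder 22 mm in diameter, from 27 to 83 mm above the router plate, 60 mm from the crank axis; it spins freely on its own axis, so it can be held firmly from above (a light grip slips off) and led round in circles with the hand's direction unchanged. The steel crank arm lies below it, its top 24 mm above the plate.
- lid_knob (a point): Centre of the lid's knob, by which it is held. The lid is a plain beech disc 160 mm in diameter, 18 mm thick, 0.2 to 0.33 kg, that starts flat on the bench, with a turned knob on the middle of its upper face: 30 mm in diameter over heights 30 to 53 mm above the lid's underside (a narrower neck below, top at 56 mm). This point is on the lid's axis 42 mm above its underside; z is up.
- lid_hole (a point): Centre of the mouth of the blind hole in the lid's flat underside: on the lid's axis, 9.5 mm in diameter, 9.5 mm deep; not visible from above. z points up through the lid.
- spanner: Bystander: steel collet spanner 160 mm long lying on the router table top. Origin at the centre of its underside.
- pencil: Bystander: flat carpenter's pencil 145 mm long lying on the router table top. Origin at the centre of its underside.
- tub: Bystander: round open wooden tub, 148 mm in diameter, 110 mm high, which the lid is meant for. Origin at the centre of its underside.
- sanding_block: Bystander: cork sanding block 115 x 64 x 34 mm beside the lid. Origin at the centre of its underside.
- mallet: Bystander: joiner's wooden mallet 300 mm long, head 130 x 75 x 62 mm, lying on the bench. Origin at the underside.
- glue: Bystander: white glue bottle with a pointed nozzle, 62 mm in diameter, 185 mm high. Origin at the centre of its underside.
- offcut: Bystander: wooden offcut 110 x 60 x 27 mm. Origin at the centre of its underside.
Things that resemble listed ones, but are neither listed nor needed, are in the scene too. What is shaped like the part that bears lid_knob but yellow is not meant.

How it is judged:
On the way, in this order (a step that is already met when the one before it is completed fails the run):
1. the cutter has been wound down until its tip is below the face of the router plate (z of cutter_tip in the frame of router_top below 0.0195 m), for 0.1 s.
2. the lid's hole has dropped on the pivot pin and the lid lies flat on the router plate (horizontal distance between lid_hole and pin_tip below 0.003 m and z of lid_hole in the frame of router_top between 0.017 and 0.0215 m and angle between lid_hole's own z axis and vertical below 0.03 rad and z of cutter_tip in the frame of router_top below 0.0195 m), for 0.2 s.
At the end, for the whole second after the job is handed in: Cutter tip 0.5 mm or more below the plate; lid on the pin (axes within 3 mm), underside within 1.5 mm of the plate, tilt under 0.03 rad; the gripper still grips the knob (grasp point within 28 mm of its centre, over 3 N) and presses the lid on the top with more than 7 N, weight included (all of step 2 and contact force between lid and router_top above 7 N and contact force between the fingers and lid above 3 N and distance between the grasp point and lid_knob below 0.028 m); the arm keeps its last pose, push and grip.
It fails at once if a bystander (spanner, pencil, tub, sanding block, mallet, glue or offcut) is shifted more than 30 mm (distance of any of spanner, pencil, tub, sanding_block, mallet, glue, offcut from where it was at the start of the episode above 0.03 m).
It also fails if it takes over 72 s, if anything falls off the work surface, if the arm or the gripper's body presses on something with over 40 N, if the wrist force passes 120 N, or if a joint passes its speed limit or range.

## Robot

A 7-joint arm with a two-finger parallel gripper is mounted at the origin on the work surface. World frame = base frame: x ahead of the robot, y to its left, z up, the work surface at z = 0. Lengths are in m, angles in rad, forces in N, time in s.
With the tool pointing down it reaches from about 0.4 to 0.85 m from the base axis. Payload 4.5 kg.
Tool frame: the origin (TCP) lies between the finger pads; the fingertips stand 11 mm ahead of it and the grasp point (between the pads) lies 8 mm behind it (r.nose_length is the distance from the TCP to the fingertips, in m); z points along the fingers, y is the line along which they close (so a half turn about z gives the same grasp; the last joint's range is limited). The gripper opens to 88 mm and grips with 3 to 60 N. Pads are 18 mm wide; open, the fingers measure 123 mm over their backs; the gripper's body (75 mm by 187 mm) begins 45 mm behind the grasp point.
Start: joints at [-1.158, 0.689, -0.195, 1.565, 0.157, 0.902, -0.215], TCP at [0.231, 0.581, 0.25] pointing down, gripper open.
Joint ranges: [-3.01, 3.01], [-0.46, 2.08], [-1.47, 1.51], [0.13, 2.56], [-1, 4.14], [0.04, 2.09], [-2.66, 2.66]. Speed limits (rad/s): [2.57, 2.57, 3.14, 3.14, 3.14, 3.14, 3.14].

## Interface

Orientations are given as a unit quaternion [x, y, z, w].
In Python, from plant import get_state, snapshot, camera_model, r gives the robot as it stands.
- The arm moves only by the shell command python3 -m inch 'ROWS' [FORCE]. ROWS is text: rows parted by semicolons, each of 7 numbers parted by spaces: the opening, from -1 (shut) to 1 (fully open), then the shift along the tool's x, y, z in m, then the turn, a rotation vector about the tool's x, y, z in rad. A call has 1 to 20 rows; each row shifts and turns the commanded pose from where the row before left it, along the tool's axes as they then stand; what a row does not reach is not made up. A row lasts 1/12 s, in which the tool goes at most 41.7 mm and 7.16 degrees, less where a joint would pass 70% of its speed; a pose out of reach is approached as far as the arm can. A call is refused whole if a number of a shift passes 0.0417 or a number of a turn 0.125, either way. A call with a gripper value outside its range is refused whole. The fingers move at their own pace and stop on an object; FORCE is the grip in N (left out, the last holds). Time passes only in rows, so rows that do not move let the fingers close. It gives the time, the measured TCP pose, the force, the opening and the grip force at its end, in the units of the state.
- get_state(): the state, without advancing time (a new reading comes with each control period).
- snapshot(name): name is "scene" or "top" or "wrist"; returns (picture, depth): 400x640x3 uint8, red, green, blue; 400x640 float32, m along the optical axis (not along the pixel's ray), 0 where there is no reading.
- camera_model(name): a dict with "intrinsics" (3x3 intrinsics, pixels), "view" (4x4, takes a point from world to camera coordinates). Camera axes: x right, y down, z forward; pixel columns grow to the right and rows downward; lengths in m; the calibration is good to about 2 mm. A picture is of the moment at which its call begins: read the wrist's pose just before it. camera_model takes no time and is no camera call; for the wrist camera it gives the pose at the moment of the call.
- r.finish_job(): hands the job in; it is judged then, once.
The state is a dict: "clock": time; "q": joint angles; "qd": joint speeds; "joint_torque": joint torques, N m; "tool_pos": TCP position; "eef_rot": TCP orientation; "contact_force": force on the tool from outside, world axes, zero at the start; "moment": the same for the moment, N m; "opening": opening from 0.0 (shut) to 1.0 (fully open); "finger_force": force on a finger pad.
Only numpy, scipy, OpenCV 4.12 (cv2) and the standard library are available. Lean on these libraries where they do the work, as an engineer would, in place of code of your own. Each camera call takes 0.05 s, during which the arm holds its last target. There are 200 camera calls.

## Working session

There is one attempt and no reset: what is moved stays moved. The work goes in short steps, Python scripts to look and compute and a shell command to move; the robot and the scene stay as the last step left them, time stands still between calls to the robot, and variables do not carry over. Pictures are saved under pics/ and viewed, at most 10 in all, crops included, and the job is handed in when it is done.

```bash
mkdir -p pics; ls; cat > h.py <<'E'
import numpy as np, cv2
from plant import get_state, snapshot, camera_model, r
from scipy.spatial.transform import Rotation as R
def cam(n):
    m=camera_model(n); p,d=snapshot(n); np.savez('%s.npz'%n,p=p,d=d,K=m["intrinsics"],V=m["view"]); return p,d
def world(n):
    z=np.load('%s.npz'%n); d=z['d'];K=z['K'];V=z['V']
    v,u=np.mgrid[:400,:640]
    c=np.stack([(u-K[0,2])/K[0,0]*d,(v-K[1,2])/K[1,1]*d,d],-1)
    T=np.linalg.inv(V); w=c@T[:3,:3].T+T[:3,3]; w[d==0]=np.nan
    return w,z['p']
def save(n,f,s=None):
    p=np.load('%s.npz'%n)['p']; 
    if s: p=p[s[0]:s[1],s[2]:s[3]]; p=cv2.resize(p,None,fx=s[4],fy=s[4],interpolation=cv2.INTER_CUBIC)
    cv2.imwrite('pics/'+f,p[...,::-1])
def st():
    s=get_state(); print({k:np.round(s[k],4) for k in ("clock","q","tool_pos","eef_rot","contact_force","opening","finger_force")}); return s
E
python3 - <<'E'
from h import *
st(); cam("top"); save("top","top1.png"); cam("scene"); save("scene","scene1.png")
for n in("top","scene"): print(camera_model(n))
E
```

```text
pics
{'clock': np.float64(0.0), 'q': array([-1.1582,  0.69  , -0.1945,  1.5664,  0.1573,  0.9025, -0.2151]), 'tool_pos': array([0.231 , 0.5801, 0.2489]), 'eef_rot': array([ 1.882e-01,  9.821e-01, -9.000e-04, -1.000e-04]), 'contact_force': array([0.6112, 0.1271, 0.0798]), 'opening': np.float64(1.0019), 'finger_force': np.float64(0.0)}
{'intrinsics': array([[477.90781475,   0.        , 316.17436841],
       [  0.        , 477.90781475, 212.69477075],
       [  0.        ,   0.        ,   1.        ]]), 'view': array([[-0.00846239, -0.99980698, -0.01773125,  0.0382325 ],
       [-0.99108506,  0.01074367, -0.13279675,  0.49649288],
       [ 0.13296161,  0.0164494 , -0.99098468,  1.51726883],
       [ 0.        ,  0.        ,  0.        ,  1.        ]])}
{'intrinsics': array([[475.51512113,   0.        , 317.50769571],
       [  0.        , 475.51512113, 196.11732164],
       [  0.        ,   0.        ,   1.        ]]), 'view': array([[ 0.28472447,  0.95842374,  0.0188656 , -0.14968   ],
       [ 0.6520184 , -0.17919723, -0.73672271, -0.26086929],
       [-0.70271187,  0.22206371, -0.67593175,  2.2396552 ],
       [ 0.        ,  0.        ,  0.        ,  1.        ]])}
```

View pics/top1.png

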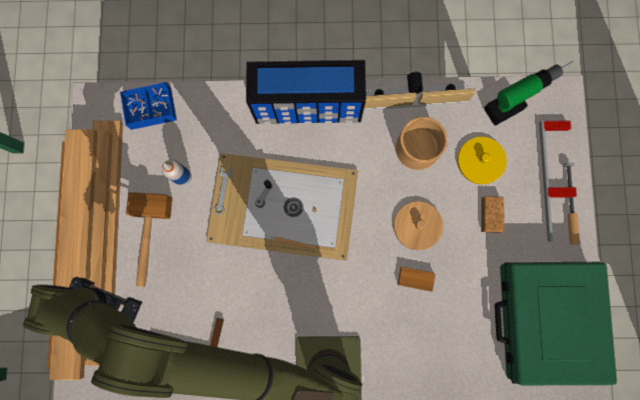

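View pics/scene1.png

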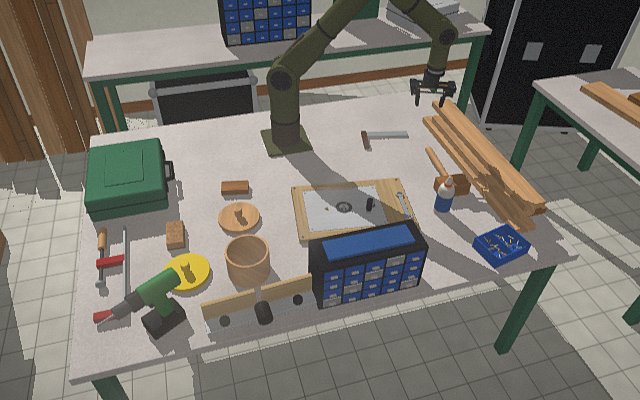

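The top view shows the router panel with corners at about (223,154), (357,170), (346,259) and (208,241). The crank grip is at (267,184), the cutter at (293,207) and the pin at (314,209). The beech lid is at (418,225) with its knob at about (420,215), and the yellow decoy is at (482,160).

```bash
cat > m.py <<'E'
from h import *
w,p=world("top")
def plane(u,v,h):
    z=np.load('top.npz');K=z['K'];V=z['V'];T=np.linalg.inv(V)
    d=T[:3,:3]@np.array([(u-K[0,2])/K[0,0],(v-K[1,2])/K[1,1],1]);o=T[:3,3];return (o+d*(h-o[2])/d[2])
c=np.array([plane(u,v,.02)[:2] for u,v in[(223,154),(357,170),(346,259),(208,241)]])
print("corners",c.round(3),c.mean(0), [np.linalg.norm(c[i]-c[i-1]).round(3) for i in range(4)])
# panel from depth
z=w[...,2]; X=w[...,0];Y=w[...,1]
print("bench z",np.nanmedian(z[270:300,400:440]), "panel z",np.nanmedian(z[180:200,310:330]))
roi=np.zeros(z.shape,bool);roi[140:270,195:370]=1
m=roi&(z>.012)&(z<.03)
rect=cv2.minAreaRect((np.c_[X[m],Y[m]]*1000).astype(np.float32));print("panelrect",rect)
roi[:]=0;roi[165:215,240:300]=1
g=roi&(z>.085)&(z<.13);print("grip",g.sum(),np.c_[X[g],Y[g],z[g]].mean(0) if g.any() else 0,z[roi].max())
roi[:]=0;roi[190:260,385:450]=1
l=roi&(z>.011)&(z<.025);q=(np.c_[X[l],Y[l]]*1000).astype(np.float32);print("lid",cv2.minEnclosingCircle(q),np.median(z[l]))
k=roi&(z>.045);print("knob",k.sum(),np.c_[X[k],Y[k],z[k]].mean(0),z[k].max())
for n,u,v,h in[("cutter",293,207,.028),("pin",314,209,.028),("grip",267,184,.103),("knobtop",420,212,.056)]:print(n,plane(u,v,h).round(4),w[v,u].round(3))
E
python3 m.py
```

```text
corners [[ 0.7    0.343]
 [ 0.64  -0.103]
 [ 0.347 -0.061]
 [ 0.409  0.387]] [0.52390535 0.14161837] [np.float64(0.294), np.float64(0.45), np.float64(0.296), np.float64(0.453)]
bench z 0.01945196144645256 panel z 0.018773386089682487
panelrect ((491.511962890625, 149.59225463867188), (463.4177551269531, 411.3833923339844), 82.02628326416016)
grip 43 [0.58424747 0.18562339 0.09826059] nan
lid ((478.60931396484375, -287.2454833984375), 105.2383041381836) 0.017149123705126335
knob 70 [ 0.45477985 -0.29865715  0.05396621] 0.06199707591470349
cutter [0.5171 0.109  0.028 ] [0.518 0.109 0.022]
pin [0.5098 0.0405 0.028 ] [0.51 0.04 0.03]
grip [0.5798 0.1854 0.103 ] [0.581 0.186 0.095]
knobtop [ 0.4925 -0.2977  0.056 ] [ 0.498 -0.305  0.018]
```

```bash
cat >> h.py <<'E'
def to(t):
    s=get_state(); Q=R.from_quat(s["eef_rot"]); d=Q.inv().apply(np.array(t)-s["tool_pos"]); return d.round(4)
E
python3 - <<'E'
from h import *
w,p=world("top")
for n,a,b,c,d,h in[("glue",155,195,160,195,.05),("tub",115,175,395,450,.08),("mallet",190,222,125,175,.03)]:
    q=w[a:b,c:d].reshape(-1,3);q=q[q[:,2]>h];print(n,q.min(0).round(3),q.max(0).round(3))
print(to([.53,.17,.25]), camera_model("wrist")["view"]@np.r_[get_state()["tool_pos"],1])
E
```

```text
glue [0.558 0.45  0.052] [0.659 0.537 0.187]
tub [ 0.643 -0.381  0.08 ] [ 0.79  -0.234  0.119]
mallet [0.474 0.512 0.031] [0.569 0.646 0.069]
[-0.4295 -0.2705 -0.0005] [-9.88024726e-04  2.90257370e-02  1.48743126e-01  1.00000000e+00]
```

```bash
python3 -m inch '1 -.031 -.0193 0 0 0 0;1 -.031 -.0193 0 0 0 0;1 -.031 -.0193 0 0 0 0;1 -.031 -.0193 0 0 0 0;1 -.031 -.0193 0 0 0 0;1 -.031 -.0193 0 0 0 0;1 -.031 -.0193 0 0 0 0;1 -.031 -.0193 0 0 0 0;1 -.031 -.0193 0 0 0 0;1 -.031 -.0193 0 0 0 0;1 -.031 -.0193 0 0 0 0;1 -.031 -.0193 0 0 0 0;1 -.031 -.0193 0 0 0 0;1 -.031 -.0193 0 0 0 0;1 0 0 0 0 0 0;1 0 0 0 0 0 0'
python3 - <<'E'
from h import *
st(); cam("wrist"); save("wrist","w1.png")
E
```

```text
clock: 1.43
tool_pos: [0.5355, 0.1662, 0.2491]
eef_rot: [0.191, 0.982, -0.001, -0.0]
contact_force: [-1.1, 0.7, 0.1]
opening: 0.998
finger_force: 0.0
{'clock': np.float64(1.4333), 'q': array([-0.231 ,  0.609 , -0.2529,  1.7609,  0.2028,  0.798 ,  0.6037]), 'tool_pos': array([0.5355, 0.1662, 0.2491]), 'eef_rot': array([ 1.911e-01,  9.816e-01, -7.000e-04, -1.000e-04]), 'contact_force': array([-1.1263,  0.7174,  0.1138]), 'opening': np.float64(0.9977), 'finger_force': np.float64(0.0)}
```

View pics/w1.png

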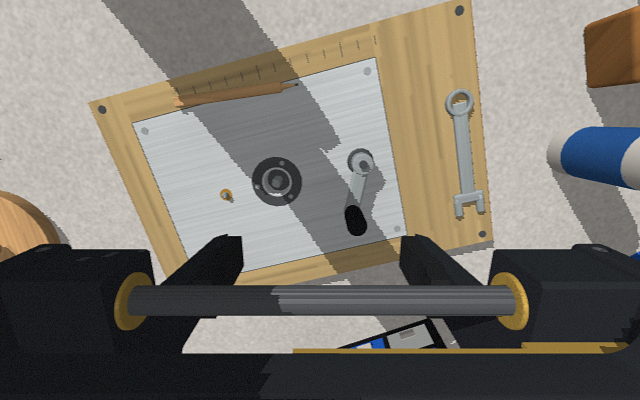

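The wrist view shows the pin at (226,194), the cutter at (277,180), the crank hub at (361,162) and the black grip at (354,220). The pencil and spanner are clear of all of these.

```bash
cat > m2.py <<'E'
from h import *
w,p=world("wrist")
zz=np.load('wrist.npz');K=zz['K'];T=np.linalg.inv(zz['V'])
def plane(u,v,h):
    d=T[:3,:3]@np.array([(u-K[0,2])/K[0,0],(v-K[1,2])/K[1,1],1]);o=T[:3,3];return (o+d*(h-o[2])/d[2]).round(4)
def stat(n,a,b,c,d,lo,hi):
    q=w[a:b,c:d].reshape(-1,3);q=q[(q[:,2]>lo)&(q[:,2]<hi)];print(n,len(q),q.mean(0).round(4) if len(q) else '',((q.min(0)+q.max(0))/2).round(4) if len(q) else '')
stat("grip top",195,245,335,375,.093,.115)
stat("hub",140,180,340,380,.03,.09)
stat("cutter",170,192,267,288,.023,.035)
stat("pin",185,205,218,235,.024,.035)
pl=w[140:160,220:250].reshape(-1,3);print("plate z",np.nanmedian(pl[:,2]), "near", np.nanmedian(w[205:215,290:310,2]))
print("plane pin",plane(226,194,.028),"cutter",plane(277,180,.028),"ringcentre",plane(277,181,.02))
print("cam",T[:3,3])
E
python3 m2.py
```

```text
grip top 333 [0.5847 0.1872 0.1016] [0.5857 0.1871 0.0988]
hub 491 [0.5376 0.2171 0.0463] [0.5395 0.2164 0.0422]
cutter 61 [0.5204 0.1101 0.0287] [0.5205 0.1099 0.0275]
pin 34 [0.5108 0.041  0.0267] [0.5111 0.0405 0.0266]
plate z 0.020251017936483123 near 0.020034438457428194
plane pin [0.5103 0.0446 0.028 ] cutter [0.5183 0.1134 0.028 ] ringcentre [0.5205 0.111  0.02  ]
cam [0.47264126 0.19299886 0.38439051]
```

```bash
python3 - <<'E'
from h import *
print(to([.5852,.1872,.070]))
Q=R.from_quat(get_state()["eef_rot"]);a=np.arctan2(-.0331,.0496)-np.arange(21)*np.pi/10
P=np.c_[np.cos(a),np.sin(a),0*a]*.06;D=Q.inv().apply(np.diff(P,axis=0))
print(";".join("-1 %.4f %.4f 0 0 0 0"%(x,y) for x,y,_ in D))
E
```

```text
[-0.0404  0.0363  0.1792]
-1 0.0067 -0.0175 0 0 0 0;-1 0.0118 -0.0146 0 0 0 0;-1 0.0157 -0.0102 0 0 0 0;-1 0.0181 -0.0049 0 0 0 0;-1 0.0187 0.0010 0 0 0 0;-1 0.0175 0.0067 0 0 0 0;-1 0.0146 0.0118 0 0 0 0;-1 0.0102 0.0157 0 0 0 0;-1 0.0049 0.0181 0 0 0 0;-1 -0.0010 0.0187 0 0 0 0;-1 -0.0067 0.0175 0 0 0 0;-1 -0.0118 0.0146 0 0 0 0;-1 -0.0157 0.0102 0 0 0 0;-1 -0.0181 0.0049 0 0 0 0;-1 -0.0187 -0.0010 0 0 0 0;-1 -0.0175 -0.0067 0 0 0 0;-1 -0.0146 -0.0118 0 0 0 0;-1 -0.0102 -0.0157 0 0 0 0;-1 -0.0049 -0.0181 0 0 0 0;-1 0.0010 -0.0187 0 0 0 0
```

```bash
python3 -m inch '1 -.0202 .0182 .02 0 0 0;1 -.0202 .0181 .02 0 0 0;1 0 0 .028 0 0 0;1 0 0 .028 0 0 0;1 0 0 .028 0 0 0;1 0 0 .028 0 0 0;1 0 0 .0272 0 0 0;1 0 0 0 0 0 0;1 0 0 0 0 0 0;-1 0 0 0 0 0 0;-1 0 0 0 0 0 0;-1 0 0 0 0 0 0;-1 0 0 0 0 0 0;-1 0 0 0 0 0 0;-1 0 0 0 0 0 0;-1 0 0 0 0 0 0;-1 0 0 0 0 0 0' 40
```

```text
clock: 2.9
tool_pos: [0.5855, 0.1879, 0.0706]
eef_rot: [0.188, 0.982, 0.0, 0.0]
contact_force: [0.6, 1.2, -0.2]
opening: 0.42
finger_force: 0.0
```

```bash
python3 -m inch '-1 0 0 0 0 0 0;-1 0 0 0 0 0 0;-1 0 0 0 0 0 0;-1 0 0 0 0 0 0;-1 0 0 0 0 0 0;-1 0 0 0 0 0 0' 40
```

```text
clock: 3.4
tool_pos: [0.5853, 0.1879, 0.0705]
eef_rot: [0.188, 0.982, -0.0, -0.0]
contact_force: [-0.4, -0.2, 0.3]
opening: 0.238
finger_force: 40.0
```

Gripped: the opening is 0.238 × 88 = 21 mm. Next is the first quarter turn as a check.

```bash
python3 -m inch '-1 0.0067 -0.0175 0 0 0 0;-1 0.0118 -0.0146 0 0 0 0;-1 0.0157 -0.0102 0 0 0 0;-1 0.0181 -0.0049 0 0 0 0;-1 0.0187 0.0010 0 0 0 0;-1 0 0 0 0 0 0'
```

```text
clock: 3.9
tool_pos: [0.4981, 0.1724, 0.0704]
eef_rot: [0.186, 0.982, -0.001, -0.003]
contact_force: [-4.2, -1.7, 0.9]
opening: 0.242
finger_force: 40.0
```

```bash
python3 -m inch '-1 0.0175 0.0067 0 0 0 0;-1 0.0146 0.0118 0 0 0 0;-1 0.0102 0.0157 0 0 0 0;-1 0.0049 0.0181 0 0 0 0;-1 -0.0010 0.0187 0 0 0 0;-1 -0.0067 0.0175 0 0 0 0;-1 -0.0118 0.0146 0 0 0 0;-1 -0.0157 0.0102 0 0 0 0;-1 -0.0181 0.0049 0 0 0 0;-1 -0.0187 -0.0010 0 0 0 0;-1 -0.0175 -0.0067 0 0 0 0;-1 -0.0146 -0.0118 0 0 0 0;-1 -0.0102 -0.0157 0 0 0 0;-1 -0.0049 -0.0181 0 0 0 0;-1 0.0010 -0.0187 0 0 0 0;-1 0 0 0 0 0 0'
```

```text
clock: 5.23
tool_pos: [0.5831, 0.1845, 0.0704]
eef_rot: [0.19, 0.982, -0.002, -0.002]
contact_force: [-3.1, 0.6, -0.1]
opening: 0.235
finger_force: 40.0
```

```bash
python3 -m inch '-1 0.0067 -0.0175 0 0 0 0;-1 0.0118 -0.0146 0 0 0 0;-1 0.0157 -0.0102 0 0 0 0;-1 0.0181 -0.0049 0 0 0 0;-1 0.0187 0.0010 0 0 0 0;-1 0.0175 0.0067 0 0 0 0;-1 0.0146 0.0118 0 0 0 0;-1 0.0102 0.0157 0 0 0 0;-1 0.0049 0.0181 0 0 0 0;-1 -0.0010 0.0187 0 0 0 0;-1 -0.0067 0.0175 0 0 0 0;-1 -0.0118 0.0146 0 0 0 0;-1 -0.0157 0.0102 0 0 0 0;-1 -0.0181 0.0049 0 0 0 0;-1 -0.0187 -0.0010 0 0 0 0;-1 -0.0175 -0.0067 0 0 0 0;-1 -0.0146 -0.0118 0 0 0 0;-1 -0.0102 -0.0157 0 0 0 0;-1 -0.0049 -0.0181 0 0 0 0;-1 0.0010 -0.0187 0 0 0 0'
```

```text
clock: 6.9
tool_pos: [0.5857, 0.1881, 0.0704]
eef_rot: [0.188, 0.982, 0.001, -0.001]
contact_force: [-4.2, 3.8, -0.8]
opening: 0.235
finger_force: 40.0
```

```bash
python3 -m inch '-1 0.0067 -0.0175 0 0 0 0;-1 0.0118 -0.0146 0 0 0 0;-1 0.0157 -0.0102 0 0 0 0;-1 0.0181 -0.0049 0 0 0 0;-1 0.0187 0.0010 0 0 0 0;-1 0.0175 0.0067 0 0 0 0;-1 0 0 0 0 0 0;-1 0 0 0 0 0 0'
```

```text
clock: 7.57
tool_pos: [0.487, 0.1835, 0.0704]
eef_rot: [0.187, 0.982, -0.001, -0.002]
contact_force: [-4.6, -2.8, 2.7]
opening: 0.236
finger_force: 40.0
```

```bash
python3 -m inch '1 0 0 0 0 0 0;1 0 0 0 0 0 0;1 0 0 0 0 0 0;1 0 0 0 0 0 0;1 0 0 0 0 0 0;1 0 0 0 0 0 0;1 0 0 -.03 0 0 0;1 0 0 -.035 0 0 0;1 0 -.01 -.04 0 0 0;1 -.02 -.02 -.04 0 0 0;1 -.03 -.02 -.025 0 0 0;1 -.02 -.02 0 0 0 0;1 0 0 0 0 0 0;1 0 0 0 0 0 0'
python3 - <<'E'
from h import *
s=st(); cam("wrist")
V=np.load('wrist.npz');K=V['K']
c=V['V']@np.r_[.5204,.110,.02,1];u,v=(K@c[:3])[:2]/c[2];print(u,v)
u,v=int(u),int(v);save("wrist","w2.png",(max(0,v-100),v+100,max(0,u-130),u+130,3))
w,p=world("wrist");np.set_printoptions(linewidth=200);print(((w[v-22:v+24:2,u-26:u+28:2,2]*1000-20)).round(0))
E
```

```text
clock: 8.73
tool_pos: [0.5256, 0.0963, 0.2336]
eef_rot: [0.19, 0.982, -0.0, 0.001]
contact_force: [-0.3, -0.1, 0.4]
opening: 1.002
finger_force: 0.0
{'clock': np.float64(8.7333), 'q': array([-0.1214,  0.596 , -0.2363,  1.8567,  0.204 ,  0.7115,  0.7142]), 'tool_pos': array([0.5256, 0.0963, 0.2336]), 'eef_rot': array([ 1.904e-01,  9.817e-01, -2.000e-04,  5.000e-04]), 'contact_force': array([-0.2624, -0.1366,  0.3944]), 'opening': np.float64(1.0019), 'finger_force': np.float64(0.0)}
328.96393941924896 170.09621897215482
[[ -1.   1.  -0.  -0.  -1.   0.   0.   2.   1.   1.   1.  -0.  -0.   0.   1.   1.   0.   0.  -0.   1.   1.  -0.   0.  -1.  -0.  -1.   0.]
 [  0.   0.   0.   1.   1.  -0.   1.  -0.   1.   1.   1.   0.   1.   1.   2.   1.   2.   1.   1.   1.   0.   2.   2.  -0.   1.   1.   2.]
 [ -0.  -0.   1.   0.   1.   1.   1.   1.   1.   0.   2.   1.   1.   2.   1.   2.   1.   1.   1.   1.   1.  -0.   2.   1.   1.  -1.  nan]
 [ -1.   1.  -0.   1.   1.   1.   0.   1.   0.   1.   0.   0.   0.   1.   0.   2.   0.   2.   0.   0.  -0.   1.   1.   1.  -1.   0.   1.]
 [ -0.   1.   0.   2.   
[... 1898 characters left out ...]
 0.  -0.]
 [  0.  -1.   0.   1.   1.   1.   0.   1.   1.   2.   0.   0.  -1.  -1.  -0.  -0.   1.   0.   1.   1.   1.   1.   1.  -0.   1.   0.   1.]
 [ nan  -1.   1.   1.   1.   1.   2.   1.   0.   1.   2.   1.   0.   2.   2.   1.  -0.   2.   0.   2.   3.   2.  -0.   2.   1.   1.  -1.]
 [  0.   1.  -1.   1.   2.   2.   1.   0.   0.   2.   1.   1.   2.   0.   1.   1.   2.   1.   1.   1.   1.   2.   2.  -1.   2.   1.  -0.]
 [  0.  -0.   1.   1.  -0.  -0.   1.   1.   0.   2.   1.   2.   1.   2.   1.  -1.  -1.   2.   1.  -0.   1.   1.  -0.  -0.  -0.  -2.  -0.]
 [  0.  -1.  -0.   1.  -1.   1.   0.   0.   1.   1.  -0.  -0.   1.   1.   2.   1.  -0.  -0.  -0.   0.   1.   1.   1.   0.   1.  -0.  -1.]]
```

View pics/w2.png

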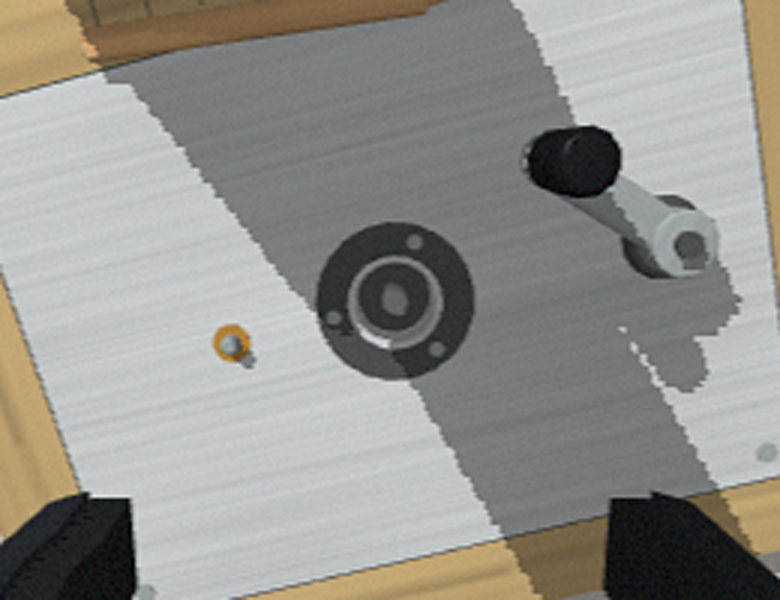

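The crop shows the cutter seated down in its hole (crop 395,298). Depth puts its tip about 3 mm below the plate. The pin is at crop (231,343), and the pencil lies about 120 mm from it, clear of the lid's footprint. Next, over to the lid.

```bash
cat > m3.py <<'E'
from h import *
w,p=world("wrist")
zz=np.load('wrist.npz');K=zz['K'];T=np.linalg.inv(zz['V'])
def plane(u,v,h):
    d=T[:3,:3]@np.array([(u-K[0,2])/K[0,0],(v-K[1,2])/K[1,1],1]);o=T[:3,3];return (o+d*(h-o[2])/d[2]).round(4)
E
python3 - <<'E'
from m3 import *
m=(w[170:200,262:292,2]>.0245);v,u=np.nonzero(m);v+=170;u+=262
print(m.sum(),u.mean(),v.mean(),w[v,u].mean(0),plane(275,184,.028),plane(u.mean(),v.mean(),.026))
print(to([.475,-.24,.234]))
E
```

```text
32 273.8125 184.6875 [0.51064288 0.04095379 0.02744298] [0.5103 0.0428 0.028 ] [0.5108 0.0406 0.026 ]
[-0.0793 -0.3326 -0.001 ]
```

```bash
python3 -m inch '1 -.008 -.0333 0 0 0 0;1 -.008 -.0333 0 0 0 0;1 -.008 -.0333 0 0 0 0;1 -.008 -.0333 0 0 0 0;1 -.008 -.0333 0 0 0 0;1 -.008 -.0333 0 0 0 0;1 -.008 -.0333 0 0 0 0;1 -.008 -.0333 0 0 0 0;1 -.008 -.0333 0 0 0 0;1 -.008 -.0333 0 0 0 0;1 0 0 0 0 0 0;1 0 0 0 0 0 0;1 0 0 0 0 0 0'
python3 - <<'E'
from h import *
st(); cam("wrist"); save("wrist","w3.png")
E
```

```text
clock: 9.87
tool_pos: [0.4765, -0.2382, 0.2327]
eef_rot: [0.187, 0.982, 0.001, -0.001]
contact_force: [-0.4, 0.4, 1.0]
opening: 1.003
finger_force: 0.0
{'clock': np.float64(9.8667), 'q': array([ 0.5588,  0.6004, -0.2916,  1.8584,  0.2463,  0.7191,  1.3235]), 'tool_pos': array([ 0.4765, -0.2382,  0.2327]), 'eef_rot': array([ 1.870e-01,  9.824e-01,  1.000e-03, -5.000e-04]), 'contact_force': array([-0.3819,  0.3644,  0.9608]), 'opening': np.float64(1.0033), 'finger_force': np.float64(0.0)}
```

View pics/w3.png

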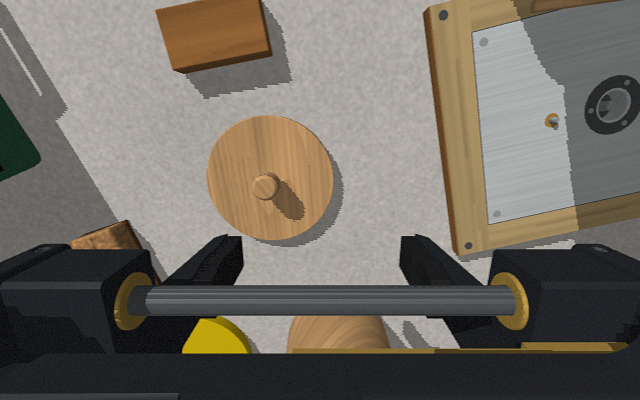

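The picture shows the lid centred at about (270,178), with its knob top at (265,186). The offcut is above it and the sanding block is at lower left.

```bash
python3 - <<'E'
from m3 import *
roi=np.zeros((400,640),bool);roi[100:250,195:345]=1
z=w[...,2]
k=roi&(z>.048)&(z<.07);q=w[k];print("knob",k.sum(),q.mean(0),(q.min(0)+q.max(0))/2,np.ptp(q,axis=0))
l=roi&(z>.012)&(z<.024);c=(w[l][:,:2]*1000).astype(np.float32)
print("lid",l.sum(),np.median(z[l]),cv2.minEnclosingCircle(c),cv2.fitEllipse(cv2.convexHull(c)))
kp=q.mean(0);print(to([kp[0],kp[1],.034]))
E
```

```text
knob 533 [ 0.4560736  -0.29729691  0.05538133] [ 0.45660026 -0.29851957  0.05315872] [0.02893338 0.0296455  0.01009114]
lid 11846 0.018186694236095424 ((456.53399658203125, -298.7980651855469), 80.0338363647461) ((456.4813232421875, -298.6982421875), (159.037353515625, 159.3798828125), 7.307477951049805)
[-0.0028 -0.0633  0.1988]
```

```bash
python3 -m inch '1 -.0018 -.0322 .02 0 0 0;1 -.0018 -.0322 .03 0 0 0;1 0 0 .035 0 0 0;1 0 0 .035 0 0 0;1 0 0 .035 0 0 0;1 0 0 .022 0 0 0;1 0 0 .01 0 0 0;1 0 0 .009 0 0 0;1 0 0 0 0 0 0;1 0 0 0 0 0 0;-1 0 0 0 0 0 0;-1 0 0 0 0 0 0;-1 0 0 0 0 0 0;-1 0 0 0 0 0 0;-1 0 0 0 0 0 0;-1 0 0 0 0 0 0;-1 0 0 0 0 0 0;-1 0 0 0 0 0 0;-1 0 0 0 0 0 0;-1 0 0 0 0 0 0' 30
python3 -m inch '-1 0 0 0 0 0 0;-1 0 0 0 0 0 0;-1 0 0 0 0 0 0'
```

```text
clock: 11.58
tool_pos: [0.4563, -0.2999, 0.0388]
eef_rot: [0.188, 0.982, 0.0, -0.0]
contact_force: [0.2, 0.8, 0.1]
opening: 0.331
finger_force: 30.0
clock: 11.83
tool_pos: [0.4564, -0.2999, 0.0388]
eef_rot: [0.188, 0.982, 0.0, 0.0]
contact_force: [-0.0, 0.5, -0.4]
opening: 0.327
finger_force: 30.0
```

```bash
python3 -m inch '-1 0 0 -.01 0 0 0;-1 0 0 -.025 0 0 0;-1 0 0 -.025 0 0 0;-1 0 0 0 0 0 0;-1 0 0 0 0 0 0' 45
python3 - <<'E'
from h import *
print(to([.5106,.041,.0988]))
E
```

```text
clock: 12.25
tool_pos: [0.4568, -0.3007, 0.1002]
eef_rot: [0.189, 0.982, -0.0, 0.001]
contact_force: [-0.6, 0.2, -2.2]
opening: 0.327
finger_force: 45.0
[0.0766 0.3373 0.001 ]
```

```bash
python3 -m inch '-1 .004 .017 0 0 0 0;-1 .007 .031 0 0 0 0;-1 .007 .031 0 0 0 0;-1 .007 .031 0 0 0 0;-1 .007 .031 0 0 0 0;-1 .007 .031 0 0 0 0;-1 .007 .031 0 0 0 0;-1 .007 .031 0 0 0 0;-1 .007 .031 0 0 0 0;-1 .007 .031 0 0 0 0;-1 .006 .027 0 0 0 0;-1 .0036 .0143 0 0 0 0;-1 0 0 .01 0 0 0;-1 0 0 .01 0 0 0;-1 0 0 0 0 0 0;-1 0 0 0 0 0 0;-1 0 0 0 0 0 0;-1 0 0 0 0 0 0'
python3 - <<'E'
from h import *
print(to([.5106,.041,.072])); cam("wrist"); save("wrist","w4.png"); st()
E
```

```text
clock: 13.75
tool_pos: [0.5098, 0.0403, 0.0789]
eef_rot: [0.189, 0.982, -0.0, -0.0]
contact_force: [0.1, -0.6, -3.2]
opening: 0.323
finger_force: 45.0
[-0.0005  0.0009  0.0069]
{'clock': np.float64(13.8), 'q': array([-0.1292,  0.831 , -0.0673,  2.0348,  0.1811,  0.2811,  0.8417]), 'tool_pos': array([0.5099, 0.0407, 0.0791]), 'eef_rot': array([ 1.89e-01,  9.82e-01, -1.00e-04,  1.00e-04]), 'contact_force': array([ 0.3524, -0.4492, -2.8686]), 'opening': np.float64(0.327), 'finger_force': np.float64(44.9999)}
```

View pics/w4.png

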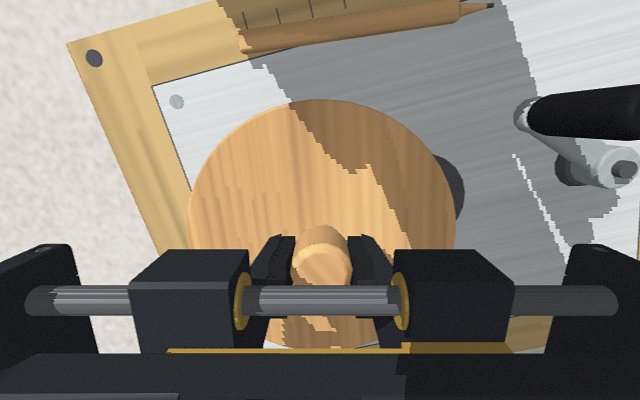

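The lid is held level over the pin area, clear of the pencil and crank. I'll fit its centre from the visible rim.

```bash
python3 - <<'E'
from m3 import *
from scipy.optimize import least_squares
z=w[...,2];m=np.zeros(z.shape,np.uint8);m[95:240,180:465]=1
m=m&((z>.05)&(z<.068)).astype(np.uint8)
m=cv2.morphologyEx(m,cv2.MORPH_CLOSE,np.ones((3,3)));m=cv2.morphologyEx(m,cv2.MORPH_OPEN,np.ones((5,5)))
zt=np.nanmedian(z[130:200,250:400]);print("top z",zt)
c=max(cv2.findContours(m,cv2.RETR_EXTERNAL,cv2.CHAIN_APPROX_NONE)[0],key=len)[:,0]
c=c[(c[:,1]<225)]
P=np.array([plane(u,v,zt)[:2] for u,v in c])
f=least_squares(lambda x:np.hypot(P[:,0]-x[0],P[:,1]-x[1])-.08,[.51,.04],loss='soft_l1',f_scale=.001)
print(f.x,np.abs(f.fun).mean(),len(P))
q=w[(m>0)];A=np.c_[q[:,:2],np.ones(len(q))];print("tilt",np.linalg.lstsq(A,q[:,2],rcond=None)[0])
E
```

```text
top z 0.05829040653197953
[0.51105169 0.04045799] 0.00038471210869683707 368
 ** On entry to DLASCL parameter number  4 had an illegal value
 ** On entry to DLASCL parameter number  4 had an illegal valueTraceback (most recent call last):
  File "<stdin>", line 12, in <module>
    x, resids, rank, s = _umath_linalg.lstsq(a, b, rcond,
                         ~~~~~~~~~~~~~~~~~~~^^^^^^^^^^^^^
                                             signature=signature)
                                             ^^^^^^^^^^^^^^^^^^^^
    raise LinAlgError("SVD did not converge in Linear Least Squares")
numpy.linalg.LinAlgError: SVD did not converge in Linear Least Squares
```

```bash
python3 -m inch '-1 0 0 .005 0 0 0;-1 0 0 .004 0 0 0;-1 0 0 .002 0 0 0;-1 0 0 .002 0 0 0;-1 0 0 .001 0 0 0;-1 0 0 0 0 0 0;-1 0 0 0 0 0 0;-1 0 0 0 0 0 0'
```

```text
clock: 14.47
tool_pos: [0.51, 0.0416, 0.0649]
eef_rot: [0.188, 0.982, -0.0, 0.0]
contact_force: [1.0, -1.2, -2.8]
opening: 0.329
finger_force: 45.0
```

The underside is now at 26 mm, below the 28 mm pin tip, with no reaction force, so the hole is on the pin. Going on down.

```bash
python3 -m inch '-1 0 0 .002 0 0 0;-1 0 0 .002 0 0 0;-1 0 0 .001 0 0 0;-1 0 0 .001 0 0 0;-1 0 0 0 0 0 0;-1 0 0 0 0 0 0;-1 0 0 0 0 0 0;-1 0 0 0 0 0 0'
```

```text
clock: 15.13
tool_pos: [0.5105, 0.0411, 0.059]
eef_rot: [0.189, 0.982, -0.0, 0.001]
contact_force: [2.5, -3.6, -1.4]
opening: 0.323
finger_force: 45.0
```

```bash
python3 -m inch '-1 0 0 .001 0 0 0;-1 0 0 0 0 0 0;-1 0 0 0 0 0 0;-1 0 0 0 0 0 0;-1 0 0 0 0 0 0;-1 0 0 0 0 0 0'
```

```text
clock: 15.63
tool_pos: [0.5105, 0.041, 0.0588]
eef_rot: [0.189, 0.982, -0.0, 0.001]
contact_force: [2.3, -4.9, 7.1]
opening: 0.322
finger_force: 45.0
```

```bash
python3 -m inch '-1 0 0 .0002 0 0 0;-1 0 0 0 0 0 0;-1 0 0 0 0 0 0;-1 0 0 0 0 0 0;-1 0 0 0 0 0 0;-1 0 0 0 0 0 0;-1 0 0 0 0 0 0;-1 0 0 0 0 0 0;-1 0 0 0 0 0 0;-1 0 0 0 0 0 0;-1 0 0 0 0 0 0;-1 0 0 0 0 0 0'
python3 - <<'E'
from m3 import *
cam("wrist"); import importlib
w,p=world("wrist");z=w[110:200,250:400,2];print("lid top z",np.nanmedian(z),np.nanmedian(z[:,:50]),np.nanmedian(z[:,100:]));st()
E
```

```text
clock: 16.63
tool_pos: [0.5105, 0.041, 0.0588]
eef_rot: [0.189, 0.982, -0.0, 0.001]
contact_force: [0.3, -4.3, 9.0]
opening: 0.32
finger_force: 45.0
lid top z 0.0382382101623239 0.03824128928985521 0.038214456676760294
{'clock': np.float64(16.6833), 'q': array([-0.1374,  0.8701, -0.0552,  2.0391,  0.186 ,  0.2352,  0.8372]), 'tool_pos': array([0.5106, 0.0411, 0.0588]), 'eef_rot': array([ 1.887e-01,  9.820e-01, -1.000e-04,  1.000e-03]), 'contact_force': array([ 1.7966, -4.5888,  8.6263]), 'opening': np.float64(0.3248), 'finger_force': np.float64(45.0)}
```

The lid's top is at 38.2 mm (20 + 18 expected) and level. It presses with about 11 N including its weight.

```bash
python3 -c "from plant import r; print(r.finish_job())"
```

```text
the job is handed in; nothing more can be done
None
```

The job is handed in: the cutter is about 3 mm below the plate, and the lid sits flat on the pin with the knob still gripped and pressed down with about 11 N. The hand-in returned no verdict.

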